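# Refit the flap of the soap box and snap it shut

### The job

The flap of the teal soap box has been taken off for washing; put it back so that the soap is covered. Hook the flap's lip under the bridge of the box's slot with the flap still raised, then swing it down and press until the spring clip snaps over its edge and the flap lies flat on the rim. Go by feel and do not force the thin plastic (no more than about 20 N on the box), leave the other things on the ledge where they are, and let go.

Things in the scene. Friction and masses are not known exactly. Their poses are not given: they have to be found in the camera images.
- base: Base plate of the teal soap box, stuck fast to the ledge by suckers; origin on the ledge under its middle, z up, x towards the clip end. The tub is a stiff push fit on it and may sit up to 6.5 mm either way along x, and 4 mm higher or lower, than all tub sizes given here; this pose does not tell: find it by touch. Tub: x -60 to +57, y -42 to +42 mm, rim 40 mm above the ledge.
- slot (a point): Point of the base where the middle of the slot's end wall is when the tub sits centred (x -56 mm, 42 mm high; axes as base). The tub's -x end is a flat sill 40 mm high, x -60 to -23 mm. A bridge 64 mm wide spans it at x -60 to -48 mm, underside 46.5, top 50.5 mm high. The slot beneath is 6.5 mm high, 52 mm wide, open to +x; the lip's tip must bear on its end wall at x -56.
- clip (a joint): Spring clip, 24 mm wide, in the tub's +x end; rad, 0 upright, grows bending outwards. Nose tip x 49.5 mm, 46.5 mm high; from it a steep ramp climbs to x 52, 50.5 mm high; then a flat top to x 64. About 5 to 13 N on the flap's edge bends it 0.08 rad till it snaps back over.
- flap_grip (a point): Middle of the grip block of the loose teal flap (about 80 g), which lies flat on the ledge, grip up; this point is 15 mm above its underside. Plate 98 (x) x 80 (y) x 4 mm, centred under the grip; grip block 24 (x) x 40 (y) mm, top 26 mm above the underside. x points from lip to plain edge, z up. Seated: axes along the base's, this point near base x 3, y 0, 55 mm high.
- flap_lip (a point): Middle of the tip of the flap's lip, half-way through its thickness. The lip juts 9.5 mm from the plate's -x edge, level with the plate, 44 mm wide and 4 mm thick; its tip is at x -58.5 mm from the grip. Axes as flap_grip.
- flap_edge (a point): Middle of the flap's plain edge (+x, 49 mm from the grip), half-way through its thickness. It seats on the tub's rim just inside a rigid upstand (inner face x 53 mm, top 50.5 mm high) that flanks the clip: with the lip more than about 1.5 mm short of the slot's end wall it lands on the upstand and cannot go down. Axes as flap_grip.
- bowl: Small white ceramic bowl, 110 mm wide and 45 mm high, on the ledge; leave alone. Origin under its middle.
- mug: Aluminium mug, 84 mm wide and 85 mm high; leave alone. Origin under its middle.
- comb: Flat wooden comb, 170 x 22 x 7 mm; leave alone. Origin under its middle, y along its length.
- tumbler: Plastic tumbler with two toothbrushes, 70 mm wide, 180 mm high with them; leave alone.
- pumice: Grey pumice stone, 68 mm wide, 30 mm high; leave alone.
- oil: Green hair-oil bottle, 52 mm wide, 150 mm high; leave alone.
Things that resemble listed ones, but are neither listed nor needed, are in the scene too. What is shaped like the part that bears flap_grip but yellow is not meant.

How it is judged (in metres and radians):
On the way:
1. the flap's lip is brought into the slot with the flap still raised (x of flap_lip in the frame of base between -0.065 and -0.047 m and y of flap_lip in the frame of base between -0.008 and 0.008 m and z of flap_lip in the frame of base between 0.035 and 0.049 m and angle between flap_lip's own z axis and vertical above 0.07 rad), for 0.1 s.
At the end, for the whole second after the job is handed in: The lip is home in the slot and the flap lies flat on the rim (level within 0.025 rad, lip and front edge at rim height within 6 mm), the clip has sprung back upright over the front edge (under 0.02 rad), and the flap is released and at rest (x of flap_lip in the frame of base between -0.0645 and -0.047 m and y of flap_lip in the frame of base between -0.008 and 0.008 m and z of flap_lip in the frame of base between 0.0365 and 0.048 m and z of flap_edge in the frame of base between 0.0365 and 0.048 m and angle between the z axis of flap_lip and the z axis of base, either way round below 0.025 rad and value of joint clip below 0.02 rad and linear speed of flap below 0.01 m/s); the robot touches nothing.
It fails at once if the flap is forced against the box with more than 20 N (contact force between flap and base above 20 N).
It fails at once if the robot presses on the box itself with more than 20 N (contact force between the arm and base above 20 N).
It fails at once if a bystander is shifted by more than 20 mm (distance of any of bowl, mug, comb, tumbler, pumice, oil from where it was at the start of the episode above 0.02 m).
It also fails if it takes over 64 s, if anything falls off the work surface, if the arm or the gripper's body presses on something with over 40 N, if the wrist force passes 120 N, or if a joint passes its speed limit or range.

### The arm

A 6-joint arm with a two-finger parallel gripper is mounted at the origin on the work surface. World frame = base frame: x ahead of the robot, y to its left, z up, the work surface at z = 0. Lengths are in m, angles in degrees, forces in N, time in s.
With the tool pointing down it reaches from about 0.25 to 0.725 m from the base axis. Payload 9.7 kg.
Tool frame: the origin (TCP) lies at the very end of the fingers, on their centre line; the grasp point (between the pads) lies tcp_to_grasp behind it (tcp_to_grasp is the distance from the TCP to the grasp point, in m); z points along the fingers, y is the direction in which the jaws open and shut (so a half turn about z gives the same grasp; the last joint's range is limited). The gripper opens to 85 mm and grips with 20 to 120 N. Pads are 22 mm wide; open, the fingers measure 114 mm over their backs; the gripper's body (76 mm by 85 mm) begins 54 mm behind the grasp point. The pads swing forward as they close: fully open they stand 13 mm farther back than shut.
Start: joints at [0, 4.979, 10.078, 95.1, 0, 90], TCP at [0.55, -0, 0.231] pointing down, gripper open.
Joint ranges: [-179.16, 179.16], [-48.56, 103.87], [-65.8, 70.77], [-126.05, 130.52], [-82.76, 87.17], [-180, 180]. Speed limits (degrees/s): [127.2, 127.2, 147.25, 180, 180, 180].

### API

Orientations are given as [roll, pitch, yaw] about the fixed x, y, z axes, in that order (R = Rz(yaw) Ry(pitch) Rx(roll)).
In Python, from workcell import * gives the robot as it stands. The module is installed in compiled form; this text tells all that it offers.
- The arm moves only by the shell command python3 -m pendant 'ROWS' [FORCE]. ROWS is JSON, a list of rows, each a list of 3 entries, a list of its own where there are three numbers: the opening in per cent of the stroke, from 0 (shut) to 100 (fully open), then the shift along the world's x, y, z in mm, then the turn, a rotation vector about the world's x, y, z in degrees. A call has 1 to 20 rows; each row is the pose to reach, as a shift and turn from the pose measured when the call began; what a row does not reach only later rows make up. A row lasts 1/8 s, in which the tool goes at most 62.5 mm and 10.7 degrees, less where a joint would pass 70% of its speed; a pose out of reach is approached as far as the arm can. A call with a gripper value outside its range is refused whole. The fingers move at their own pace and stop on an object; FORCE is the grip in N (left out, the last holds). Time passes only in rows, so rows that repeat a pose let the fingers close. It gives the time, the measured TCP pose, the force and the opening at its end, in the units of the state.
- get_obs(): the state, without advancing time (a new reading comes with each control period).
- camera(name): name is "scene" or "side" or "wrist"; returns a dict with "img" (480x640x3 uint8, red, green, blue), "fx", "fy", "cx", "cy" (pixels), "cam_to_world" (4x4, takes a point from camera to world coordinates); the wrist camera has in their place "T_tool_cam" (4x4, takes a point from camera to tool coordinates, whose origin is the TCP and whose axes are the flange's). Camera axes: x right, y down, z forward; pixel columns grow to the right and rows downward; lengths in m; the calibration is good to about 2 mm. A picture is of the moment at which its call begins: read the wrist's pose just before it. There is no depth.
- job_done(): hands the job in, once; it reports no verdict.
Trained networks look in a picture, given as the dict that the camera call returned (one of the last four; its "shot" number tells which), for a name from the list of things; names that differ only in an ending like _2 or _b are one class to them, and where a whole thing is asked for, a point or a joint stands for the part that bears it (a point fixed in the world has none). Each returns a list of dicts, best first, with "confidence" (0 to 1); they miss things now and then, are a little off and sometimes report something else, mostly with a low value. They report only what shows in the picture. A call takes as long as a camera call. They do not tell look-alikes from the thing itself.
- regions_of(picture, label): "region" (480x640 bool, what is visible of it).
- pinpoint(picture, label): "position" ([x, y, z] in m, in world coordinates, good to about 4 mm: a listed point, or the origin of a listed thing).
The state is a dict: "time": time; "q": joint angles; "qd": joint speeds; "joint_efforts": joint torques, N m; "ee_pos": TCP position; "tcp_rot": TCP orientation; "wrist_force": force on the tool from outside, world axes, zero at the start; "torque": the same for the moment, N m; "opening": finger opening in m.
Only numpy, scipy, OpenCV 4.12 (cv2) and the standard library are available. Lean on these libraries where they do the work, as an engineer would, in place of code of your own. Each camera call takes 0.05 s, during which the arm holds its last target. There are 200 camera calls.

## Working session

There is one attempt and no reset: what is moved stays moved. The work goes in short steps, Python scripts to look and compute and a shell command to move; the robot and the scene stay as the last step left them, time stands still between calls to the robot, and variables do not carry over. Pictures are saved under pics/ and viewed, about 8 in all and at most 12, crops included, and the job is handed in when it is done.

```bash
mkdir -p pics
cat > h.py <<'E'
from workcell import *
import numpy as np, cv2
from scipy.spatial.transform import Rotation as R
def save(p,n): cv2.imwrite('pics/'+n,p["img"][:,:,::-1])
def st():
    o=get_obs(); print({k:np.round(o[k],4).tolist() for k in("time","ee_pos","tcp_rot","wrist_force","torque","opening")}); return o
E
python3 - <<'E'
from h import *
o=st(); print(o.keys())
try: print(tcp_to_grasp)
except Exception as e: print(e)
for c in("scene","side"):
    p=camera(c); save(p,c+"0.png")
    for l in["base","slot","flap_grip","flap_lip","flap_edge","bowl","mug","comb","tumbler","pumice","oil"]:
        print(c,l,[(np.round(d["position"],3).tolist(),round(d["confidence"],2)) for d in pinpoint(p,l)[:3]])
E
```

```text
{'time': 0.0, 'ee_pos': [0.5498, -0.0, 0.2306], 'tcp_rot': [-179.9227, 0.001, 89.9994], 'wrist_force': [-0.1166, -1.017, -0.4702], 'torque': [-0.0117, -0.0408, 0.0347], 'opening': 0.0851}
dict_keys(['time', 'q', 'qd', 'joint_efforts', 'ee_pos', 'tcp_rot', 'wrist_force', 'torque', 'opening'])
0.0187
scene base [([0.587, 0.048, 0.006], 0.6)]
scene slot [([0.528, 0.036, 0.04], 0.98)]
scene flap_grip [([0.324, -0.304, 0.017], 0.96), ([0.608, -0.142, 0.013], 0.76), ([0.48, -0.267, 0.016], 0.56)]
scene flap_lip [([0.433, -0.234, -0.001], 0.7), ([0.567, -0.107, 0.002], 0.68), ([0.282, -0.256, -0.0], 0.62)]
scene flap_edge [([0.652, -0.172, 0.005], 0.84), ([0.351, -0.343, 0.002], 0.72), ([0.514, -0.305, 0.004], 0.69)]
scene bowl [([0.493, 0.293, 0.002], 0.69)]
scene mug [([0.734, 0.142, 0.001], 0.73)]
scene comb [([0.4, 0.019, 0.001], 0.6)]
scene tumbler [([0.762, -0.214, 0.0], 0.8)]
scene pumice [([0.399, 0.018, 0.006], 0.71), ([0.654, -0.395, -0.0], 0.58)]
scene oil [([0.665, 0.408, 0.004], 0.84), ([0.764, -0.213, 0.003], 0.34)]
side base [([0.588, 0.041, -0.003], 0.69)]
side slot [([0.532, 0.036, 0.039], 0.91)]
side flap_grip [([0.323, -0.304, 0.011], 0.91), ([0.611, -0.142, 0.01], 0.89), ([0.479, -0.272, 0.013], 0.76)]
side flap_lip [([0.29, -0.255, 0.0], 0.91)]
side flap_edge [([0.649, -0.173, 0.003], 0.79), ([0.348, -0.342, 0.003], 0.7), ([0.52, -0.305, 0.002], 0.59)]
side bowl [([0.497, 0.297, -0.0], 0.9)]
side mug [([0.741, 0.137, -0.0], 0.68), ([0.475, -0.274, 0.011], 0.22)]
side comb [([0.398, 0.02, -0.002], 0.81)]
side tumbler [([0.76, -0.211, -0.003], 0.64)]
side pumice [([0.661, -0.392, -0.002], 0.76)]
side oil [([0.669, 0.41, -0.0], 0.6)]
```

View pics/scene0.png

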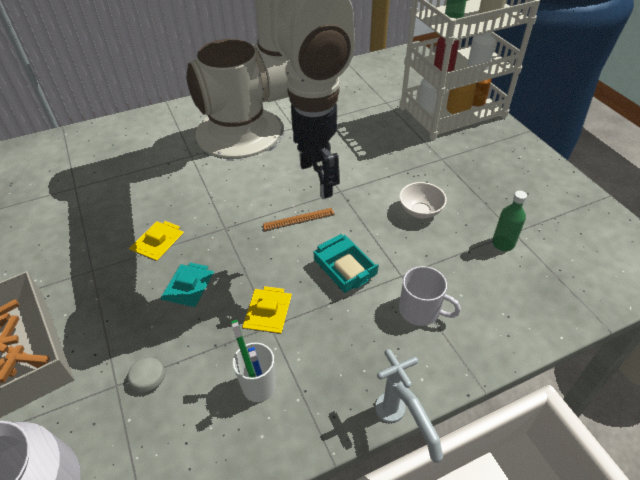

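View pics/side0.png

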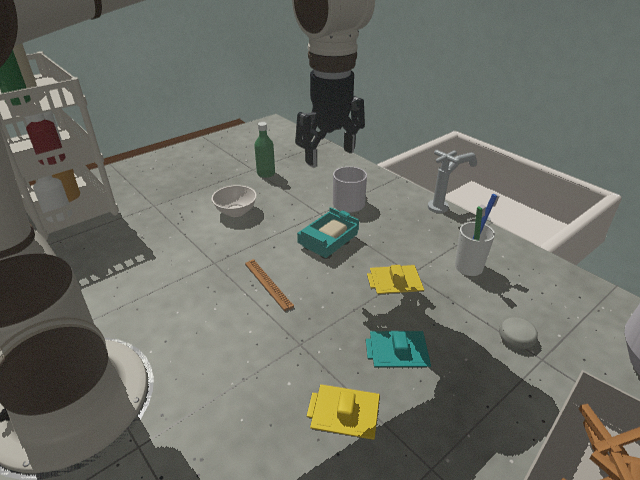

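The scene shows the teal box at about (345,265), with its slot end toward the robot. The teal flap is at (187,283), with yellow look-alikes at (158,240) and (268,310). In the side view the teal flap is at (398,348). Next I'll look with the wrist camera from the start pose, then go over the flap.

```bash
python3 - <<'E'
from h import *
p=camera("wrist"); save(p,"w0.png")
print(np.round(p["T_tool_cam"],3).tolist())
for l in["base","slot","clip"]:
  try: print(l,[(np.round(d["position"],4).tolist(),round(d["confidence"],2)) for d in pinpoint(p,l)[:3]])
  except Exception as e: print(l,e)
E
python3 -m pendant '[[100,[-20,-70,0],[0,0,-10]],[100,[-40,-140,0],[0,0,-20]],[100,[-60,-200,0],[0,0,-30]],[100,[-70,-260,-20],[0,0,-40]],[100,[-70,-260,-40],[0,0,-40]],[100,[-70,-260,-40],[0,0,-40]],[100,[-70,-260,-40],[0,0,-40]]]'
python3 - <<'E'
from h import *
o=st(); p=camera("wrist"); save(p,"w1.png")
for l in["flap_grip","flap_lip","flap_edge"]:
  print(l,[(np.round(d["position"],4).tolist(),round(d["confidence"],2)) for d in pinpoint(p,l)[:3]])
E
```

```text
[[-0.0, -0.946, -0.324, 0.085], [1.0, -0.0, -0.001, 0.001], [0.001, -0.324, 0.946, -0.144], [0.0, 0.0, 0.0, 1.0]]
base [([0.5835, 0.0471, -0.0013], 0.81)]
slot [([0.7368, 0.1376, -0.0024], 0.67), ([0.5333, 0.0334, 0.0402], 0.55)]
clip it knows: base, bowl, comb, flap_edge, flap_grip, flap_lip, mug, oil, pumice, slot, tumbler
time: 2.22
ee_pos: [0.4803, -0.2595, 0.1921]
tcp_rot: [180.0, -0.0, 50.0]
wrist_force: [-0.0, -0.0, -0.4]
opening: 0.085
{'time': 2.225, 'ee_pos': [0.4803, -0.2595, 0.1921], 'tcp_rot': [179.9738, -0.0198, 50.0252], 'wrist_force': [-0.0004, -0.0412, -0.3734], 'torque': [0.0416, 0.0264, 0.0392], 'opening': 0.085}
flap_grip [([0.4779, -0.2753, 0.0125], 0.58), ([0.6138, -0.1399, 0.0125], 0.57)]
flap_lip [([0.2839, -0.2628, 0.0067], 0.94), ([0.4287, -0.2393, 0.002], 0.77), ([0.5671, -0.1086, 0.0037], 0.76)]
flap_edge [([0.5162, -0.3019, -0.0023], 0.88), ([0.656, -0.1706, 0.0057], 0.86), ([0.3538, -0.3368, -0.0037], 0.71)]
```

```bash
python3 -c "
import cv2,numpy as np
a=cv2.imread('pics/w0.png');b=cv2.imread('pics/w1.png')
cv2.imwrite('pics/j1.png',np.hstack([a[:,::1],b])[:, :] if 0 else cv2.resize(np.vstack([a,b]),(600,900))[:, :][0:900]) 
cv2.imwrite('pics/j1.png',cv2.resize(np.hstack([a,b]),(800,300)))"
```

```text
(no output)
```

View pics/j1.png

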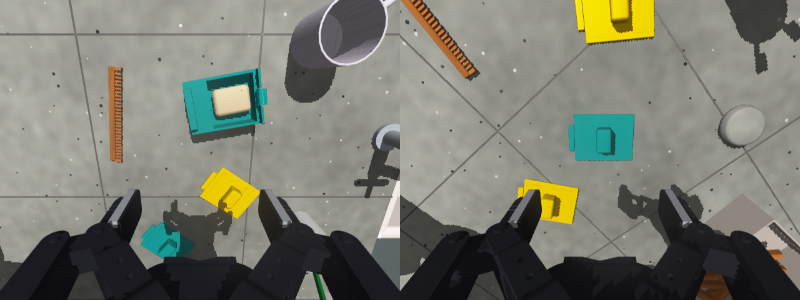

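The wrist views are clear. The box (left half, around (225,105)) is turned about 10°. The teal flap (right half, (603,137)) lies almost square to the tool, with its lip to the left. I'll fit both outlines.

```bash
cat > fit.py <<'E'
from h import *
from scipy.optimize import minimize
def teal(img,near,r):
    h=cv2.cvtColor(img,cv2.COLOR_RGB2HSV); m=cv2.inRange(h,(80,110,40),(100,255,255))
    k=np.zeros_like(m); cv2.circle(k,near,r,255,-1); return (m&k)>0
def camw(p,o):
    T=np.eye(4);T[:3,:3]=R.from_euler('xyz',o["tcp_rot"],degrees=True).as_matrix();T[:3,3]=o["ee_pos"]
    return T@p["T_tool_cam"]
def proj(p,T,P):
    q=(np.c_[P,np.ones(len(P))]@np.linalg.inv(T).T)[:,:3]
    return np.c_[p["fx"]*q[:,0]/q[:,2]+p["cx"],p["fy"]*q[:,1]/q[:,2]+p["cy"]]
def fit(p,T,mask,boxes,x0):
    mask=cv2.morphologyEx(mask.astype(np.uint8),cv2.MORPH_CLOSE,np.ones((5,5)))
    c,_=cv2.findContours(mask,0,2); c=max(c,key=cv2.contourArea); mk=np.zeros((1920,2560),np.uint8); cv2.drawContours(mk,[c*4],-1,1,-1)
    def f(v):
        x,y,a=v[0],v[1],v[2]; Rz=np.array([[np.cos(a),-np.sin(a),0],[np.sin(a),np.cos(a),0],[0,0,1]])
        im=np.zeros_like(mk)
        for lo,hi in boxes:
            P=np.array([[X,Y,Z] for X in(lo[0],hi[0]) for Y in(lo[1],hi[1]) for Z in(lo[2],hi[2])])/1000@Rz.T+[x,y,0]
            cv2.fillConvexPoly(im,cv2.convexHull((proj(p,T,P)*4).astype(np.int32)),1)
        return 1-(im&mk).sum()/(im|mk).sum()
    s=np.array(x0)+np.array([[0,0,0],[.006,0,0],[0,.006,0],[0,0,.08]])
    r=minimize(f,x0,method='Nelder-Mead',options=dict(initial_simplex=s,xatol=1e-4,fatol=1e-5))
    print(np.round(r.x[:2],4),np.degrees(r.x[2]).round(2),"1-IoU",round(r.fun,3)); return r.x
FLAP=[((-49,-40,0),(49,40,4)),((-58.5,-22,0),(-48,22,4)),((-12,-20,0),(12,20,26))]
TUB=[((-60,-42,5),(57,42,40)),((-60,-32,40),(-48,32,50.5)),((52,-42,40),(57,42,50.5))]
E
python3 - <<'E'
from fit import *
p=camera("wrist");o=get_obs();T=camw(p,o)
m=teal(p["img"],(325,219),90); x=fit(p,T,m,FLAP,[.478,-.272,-.7])
# stored start picture of the box
p0=dict(p);o0=dict(ee_pos=[.5498,0,.2306],tcp_rot=[-179.92,0,90]);im=cv2.imread('pics/w0.png')[:,:,::-1].copy()
m0=teal(im,(360,165),105);fit(p0,camw(p0,o0),m0,TUB,[.586,.045,.15])
E
```

```text
[ 0.4784 -0.2713] -39.59 1-IoU 0.033
[0.5883 0.0474] 10.17 1-IoU 0.028
```

```bash
python3 -m pendant '[[70,[-2,-12,-50],[0,0,0.4]],[70,[-2,-12,-100],[0,0,0.4]],[70,[-2,-12,-140],[0,0,0.4]],[70,[-2,-12,-170],[0,0,0.4]],[70,[-2,-12,-180],[0,0,0.4]],[70,[-2,-12,-185],[0,0,0.4]],[70,[-2,-12,-185],[0,0,0.4]],[70,[-2,-12,-185],[0,0,0.4]]]' 40
python3 -m pendant '[[0,[0,0,0],[0,0,0]],[0,[0,0,0],[0,0,0]],[0,[0,0,0],[0,0,0]],[0,[0,0,0],[0,0,0]],[0,[0,0,0],[0,0,0]],[0,[0,0,0],[0,0,0]]]' 40
python3 -m pendant '[[0,[0,0,30],[0,0,0]],[0,[0,0,60],[0,0,0]],[0,[0,0,90],[0,0,0]],[0,[0,0,90],[0,0,0]],[0,[0,0,90],[0,0,0]]]'
python3 - <<'E'
from h import *
st();p=camera("wrist");save(p,"w2.png");p=camera("side");save(p,"s2.png")
a=cv2.imread('pics/w2.png');b=cv2.imread('pics/s2.png');cv2.imwrite('pics/j2.png',cv2.resize(np.hstack([a,b]),(800,300)))
E
```

```text
time: 3.48
ee_pos: [0.4792, -0.2717, 0.0083]
tcp_rot: [179.8, -0.0, 50.5]
wrist_force: [-0.1, 0.1, 0.4]
opening: 0.0596
time: 4.22
ee_pos: [0.4796, -0.2719, 0.0089]
tcp_rot: [179.8, -0.0, 50.5]
wrist_force: [-0.1, -0.6, 5.4]
opening: 0.0232
time: 4.85
ee_pos: [0.4792, -0.2717, 0.0977]
tcp_rot: [179.9, -0.0, 50.5]
wrist_force: [0.4, 0.6, -0.8]
opening: 0.0228
{'time': 4.85, 'ee_pos': [0.4792, -0.2717, 0.0977], 'tcp_rot': [179.8504, -0.033, 50.4789], 'wrist_force': [0.407, 0.614, -0.7736], 'torque': [0.0112, 0.0023, 0.0372], 'opening': 0.0228}
```

View pics/j2.png

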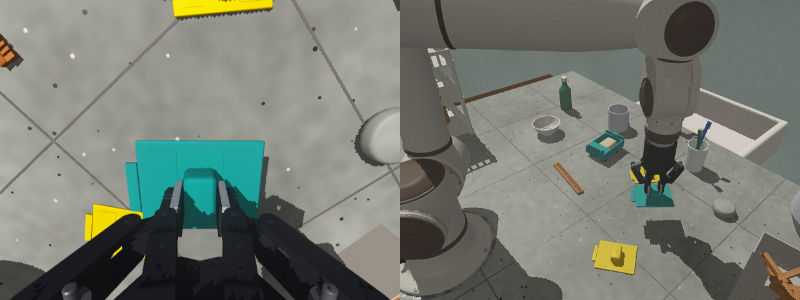

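The flap is gripped squarely and hangs level, and the other things are undisturbed. I'll check the tub fit from the two fixed cameras before moving in.

```bash
python3 - <<'E'
from fit import *
for c in("scene","side"):
    p=camera(c);T=np.array(p["cam_to_world"])
    m=teal(p["img"],tuple(int(v) for v in proj(p,T,np.array([[.588,.047,.025]]))[0]),48); fit(p,T,m,TUB,[.588,.047,.178])
E
python3 -m pendant '[[0,[10,30,15],[0,0,8]],[0,[30,80,30],[0,0,16]],[0,[50,130,40],[0,0,25]],[0,[75,190,40],[0,0,33]],[0,[95,240,40],[0,0,42]],[0,[110,290,40],[0,0,49.7]],[0,[125,322,40],[0,0,49.7]],[0,[125,322,40],[0,0,49.7]],[0,[125,322,40],[0,0,49.7]]]'
```

```text
[0.5825 0.048 ] 9.39 1-IoU 0.109
[0.5979 0.0511] 11.99 1-IoU 0.204
time: 6.18
ee_pos: [0.6037, 0.0501, 0.137]
tcp_rot: [179.9, -0.0, 100.2]
wrist_force: [-0.9, -0.5, -0.3]
opening: 0.0234
```

```bash
python3 -m pendant '[[0,[0,0,-25],[0.8,-4.4,0]],[0,[0,0,-45],[1.59,-8.86,0]],[0,[0,0,-57],[1.59,-8.86,0]],[0,[0,0,-62],[1.59,-8.86,0]],[0,[0,0,-62],[1.59,-8.86,0]],[0,[0,0,-62],[1.59,-8.86,0]]]'
python3 - <<'E'
from h import *
st();p=camera("wrist");save(p,"w3.png");p=camera("side");save(p,"s3.png");q=camera("scene");save(q,"c3.png")
a=cv2.imread('pics/w3.png')
b=cv2.resize(cv2.imread('pics/s3.png')[160:310,230:430],(640,480));cv2.imwrite('pics/j3.png',cv2.resize(np.hstack([a,b]),(800,300)))
E
```

```text
time: 6.92
ee_pos: [0.6045, 0.0501, 0.0758]
tcp_rot: [170.9, -0.0, 100.2]
wrist_force: [-0.1, -0.2, -0.5]
opening: 0.0231
{'time': 6.925, 'ee_pos': [0.6045, 0.0501, 0.0758], 'tcp_rot': [170.9184, -0.0117, 100.1858], 'wrist_force': [-0.1263, -0.1572, -0.5256], 'torque': [-0.0376, 0.1659, -0.039], 'opening': 0.0231}
```

View pics/j3.png

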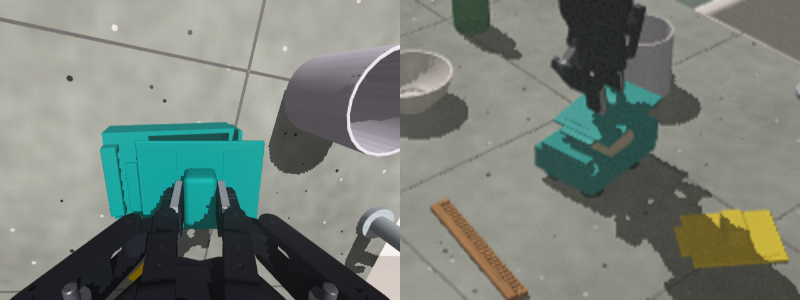

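```bash
python3 -c "
import cv2
a=cv2.imread('pics/w3.png')[190:370,150:310];cv2.imwrite('pics/j4.png',cv2.resize(a,None,fx=3.3,fy=3.3,interpolation=cv2.INTER_CUBIC))"
```

```text
(no output)
```

View pics/j4.png

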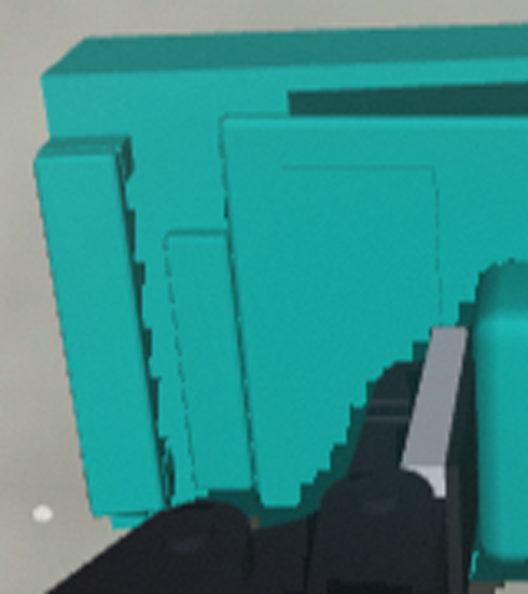

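The lip is parallel to the bridge and in front of it, with a gap of a few mm. I'll backproject the corners to check the sideways offset.

Run:
```python
from fit import *
p=camera("wrist");o=get_obs();T=camw(p,o)
a=np.radians(10.2);Rz=np.array([[np.cos(a),np.sin(a)],[-np.sin(a),np.cos(a)]])
for n,u,v,z in[("bridge far",184.8,237,.0505),("bridge near",199.1,343,.0505),("lip far",200,262.7,.0618),("lip near",209,338.5,.0618)]:
    d=T[:3,:3]@[(u-p["cx"])/p["fx"],(v-p["cy"])/p["fy"],1];s=(z-T[2,3])/d[2];P=T[:3,3]+s*d
    print(n,np.round(P,4),"base xy mm",np.round(1000*Rz@(P[:2]-[.5883,.0474]),1))
```

```text
bridge far [0.536  0.0697 0.0505] base xy mm [-47.6  31.2]
bridge near [0.5469 0.0073 0.0505] base xy mm [-47.8 -32.2]
lip far [0.5458 0.0615 0.0618] base xy mm [-39.4  21.4]
lip near [0.5531 0.0187 0.0618] base xy mm [-39.7 -22. ]
```

```bash
python3 -m pendant '[[0,[0,0,-6],[0,0,0]],[0,[0,0,-12],[0,0,0]],[0,[0,0,-12],[0,0,0]],[0,[0,0,-12],[0,0,0]]]'
for i in 1; do python3 -m pendant '[[0,[0,0,-1.2],[0,0,0]],[0,[0,0,-1.5],[0,0,0]],[0,[0,0,-1.5],[0,0,0]]]'; done
python3 -m pendant '[[0,[0,0,-0.7],[0,0,0]],[0,[0,0,-1],[0,0,0]],[0,[0,0,-1],[0,0,0]]]'
```

```text
time: 7.62
ee_pos: [0.604, 0.0502, 0.0633]
tcp_rot: [170.9, -0.0, 100.2]
wrist_force: [0.6, 0.7, -1.1]
opening: 0.023
time: 8.0
ee_pos: [0.604, 0.0502, 0.0619]
tcp_rot: [170.9, -0.0, 100.2]
wrist_force: [-1.1, 0.1, -1.1]
opening: 0.0228
time: 8.38
ee_pos: [0.6039, 0.0502, 0.0608]
tcp_rot: [170.9, -0.0, 100.2]
wrist_force: [-0.8, -0.3, -0.5]
opening: 0.0232
```

```bash
python3 -m pendant '[[0,[0,0,-0.7],[0,0,0]],[0,[0,0,-1],[0,0,0]],[0,[0,0,-1],[0,0,0]]]'
python3 -m pendant '[[0,[0,0,-0.7],[0,0,0]],[0,[0,0,-1],[0,0,0]],[0,[0,0,-1],[0,0,0]]]'
```

```text
time: 8.75
ee_pos: [0.604, 0.0502, 0.0598]
tcp_rot: [170.9, -0.0, 100.2]
wrist_force: [0.2, 0.1, -1.1]
opening: 0.023
time: 9.12
ee_pos: [0.604, 0.0502, 0.0593]
tcp_rot: [170.9, -0.0, 100.2]
wrist_force: [-1.9, -0.5, 4.8]
opening: 0.0235
```

```bash
python3 -m pendant '[[0,[0,0,0.4],[0,0,0]],[0,[-3,-0.5,0.5],[0,0,0]],[0,[-6,-1.1,0.5],[0,0,0]],[0,[-6,-1.1,0.5],[0,0,0]],[0,[-6,-1.1,0.5],[0,0,0]]]'
python3 -m pendant '[[0,[-1,-0.2,0],[0,0,0]],[0,[-2,-0.4,0],[0,0,0]],[0,[-2,-0.4,0],[0,0,0]]]'
python3 -m pendant '[[0,[-1,-0.2,0],[0,0,0]],[0,[-2,-0.4,0],[0,0,0]],[0,[-2,-0.4,0],[0,0,0]]]'
```

```text
time: 9.75
ee_pos: [0.5978, 0.049, 0.0597]
tcp_rot: [170.9, -0.0, 100.2]
wrist_force: [-0.4, -0.0, 0.4]
opening: 0.0228
time: 10.12
ee_pos: [0.5958, 0.0486, 0.0597]
tcp_rot: [170.9, -0.0, 100.2]
wrist_force: [-0.6, -0.1, 0.8]
opening: 0.0232
time: 10.5
ee_pos: [0.5937, 0.0482, 0.0597]
tcp_rot: [170.9, -0.0, 100.2]
wrist_force: [0.1, 0.1, -0.2]
opening: 0.0231
```

```bash
python3 -m pendant '[[0,[-1,-0.2,0],[0,0,0]],[0,[-2,-0.4,0],[0,0,0]],[0,[-2,-0.4,0],[0,0,0]]]'
python3 -m pendant '[[0,[-0.7,-0.1,0],[0,0,0]],[0,[-1.2,-0.2,0],[0,0,0]],[0,[-1.2,-0.2,0],[0,0,0]]]'
python3 -m pendant '[[0,[-0.5,-0.1,0],[0,0,0]],[0,[-1,-0.2,0],[0,0,0]],[0,[-1,-0.2,0],[0,0,0]]]'
```

```text
time: 10.88
ee_pos: [0.5915, 0.0478, 0.0597]
tcp_rot: [170.9, -0.0, 100.2]
wrist_force: [0.5, -0.6, 0.6]
opening: 0.0234
time: 11.25
ee_pos: [0.5903, 0.0475, 0.0597]
tcp_rot: [171.0, -0.0, 100.2]
wrist_force: [0.3, -0.5, -0.2]
opening: 0.0231
time: 11.62
ee_pos: [0.5895, 0.0474, 0.0598]
tcp_rot: [170.9, -0.0, 100.2]
wrist_force: [1.8, -0.8, -0.7]
opening: 0.0232
```

```bash
python3 -m pendant '[[0,[-0.5,-0.1,0],[0,0,0]],[0,[-0.8,-0.1,0],[0,0,0]],[0,[-0.8,-0.1,0],[0,0,0]]]'
python3 - <<'E'
from h import *
for i in range(2): st();p=camera("wrist")
save(p,"w4.png")
E
```

```text
time: 12.0
ee_pos: [0.5892, 0.0474, 0.0599]
tcp_rot: [170.9, -0.0, 100.2]
wrist_force: [5.3, 0.8, -2.7]
opening: 0.0233
{'time': 12.0, 'ee_pos': [0.5892, 0.0474, 0.0599], 'tcp_rot': [170.8545, -0.0086, 100.1942], 'wrist_force': [5.3385, 0.7669, -2.6675], 'torque': [0.1953, -1.0956, 0.053], 'opening': 0.0233}
{'time': 12.05, 'ee_pos': [0.5892, 0.0474, 0.0599], 'tcp_rot': [170.8582, -0.0069, 100.195], 'wrist_force': [5.1645, 0.4827, -1.8679], 'torque': [0.1607, -1.1236, 0.0427], 'opening': 0.0229}
```

```bash
python3 -m pendant '[[0,[0.2,0,-0.8],[-0.18,1,0]],[0,[0.4,0.1,-1.8],[-0.36,2,0]],[0,[0.6,0.1,-2.8],[-0.5,2.8,0]],[0,[0.6,0.1,-2.8],[-0.5,2.8,0]],[0,[0.6,0.1,-2.8],[-0.5,2.8,0]]]'
python3 -c "from h import *; st()"
```

```text
time: 12.72
ee_pos: [0.5899, 0.0475, 0.0571]
tcp_rot: [173.7, -0.0, 100.2]
wrist_force: [4.4, 1.5, -1.7]
opening: 0.0229
{'time': 12.725, 'ee_pos': [0.5899, 0.0475, 0.0571], 'tcp_rot': [173.6897, -0.0148, 100.1979], 'wrist_force': [4.4187, 1.4992, -1.7127], 'torque': [0.1669, -0.8278, 0.023], 'opening': 0.0229}
```

```bash
python3 -m pendant '[[0,[0.1,0,-0.8],[-0.1,0.6,0]],[0,[0.3,0.1,-1.6],[-0.2,1.2,0]],[0,[0.3,0.1,-1.6],[-0.2,1.2,0]]]'
python3 -c "from h import *; st();p=camera('wrist');save(p,'w5.png')"
```

```text
time: 13.1
ee_pos: [0.5903, 0.0475, 0.0557]
tcp_rot: [174.9, -0.0, 100.2]
wrist_force: [1.5, -0.3, 2.8]
opening: 0.0234
{'time': 13.1, 'ee_pos': [0.5903, 0.0475, 0.0557], 'tcp_rot': [174.9269, -0.0211, 100.1896], 'wrist_force': [1.4756, -0.3184, 2.795], 'torque': [-0.0268, -0.2919, 0.0062], 'opening': 0.0234}
```

```bash
python3 -c "
import cv2
a=cv2.imread('pics/w5.png')[180:400,150:480];cv2.imwrite('pics/j5.png',cv2.resize(a,None,fx=2.4,fy=2.4,interpolation=cv2.INTER_CUBIC))"
```

```text
(no output)
```

View pics/j5.png

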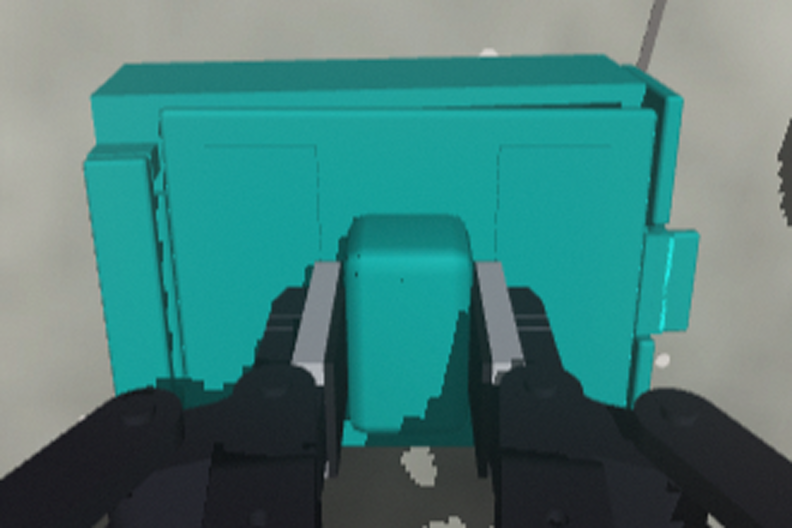

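The flap's edge lies just inside the upstand at about (655,200) and the lip is under the bridge. I'll swing it down a bit more, then release.

```bash
python3 -m pendant '[[0,[0.1,0,-0.5],[-0.07,0.4,0]],[0,[0.1,0,-1],[-0.13,0.75,0]],[0,[0.1,0,-1],[-0.13,0.75,0]]]'
python3 -c "from h import *; st()"
```

```text
time: 13.52
ee_pos: [0.5905, 0.0476, 0.0551]
tcp_rot: [175.7, -0.0, 100.2]
wrist_force: [1.6, 1.0, 5.1]
opening: 0.0227
{'time': 13.525, 'ee_pos': [0.5905, 0.0476, 0.0551], 'tcp_rot': [175.6726, -0.0265, 100.1949], 'wrist_force': [1.6041, 1.022, 5.109], 'torque': [0.1041, -0.2729, 0.0111], 'opening': 0.0227}
```

```bash
python3 -m pendant '[[45,[0,0,0],[0,0,0]],[45,[0,0,0],[0,0,0]],[45,[0,0,0],[0,0,0]],[45,[0,0,0],[0,0,0]],[45,[-0.5,0,10],[0,0,0]],[45,[-1,0,30],[0,0,0]],[45,[-1,0,50],[-0.76,4.25,0]],[0,[31,5.5,50],[-0.76,4.25,0]],[0,[31,5.5,50],[-0.76,4.25,0]],[0,[31,5.5,50],[-0.76,4.25,0]],[0,[31,5.5,50],[-0.76,4.25,0]],[0,[31,5.5,50],[-0.76,4.25,0]]]' 40
python3 - <<'E'
from h import *
st();p=camera("wrist");save(p,"w6.png");p=camera("side");save(p,"s6.png")
a=cv2.imread('pics/w6.png')
b=cv2.resize(cv2.imread('pics/s6.png')[160:310,230:430],(640,480));cv2.imwrite('pics/j6.png',cv2.resize(np.hstack([a,b]),(800,300)))
E
```

```text
time: 15.02
ee_pos: [0.621, 0.053, 0.1054]
tcp_rot: [180.0, -0.0, 100.2]
wrist_force: [0.2, -1.1, -0.3]
opening: 0.0004
{'time': 15.025, 'ee_pos': [0.621, 0.053, 0.1054], 'tcp_rot': [179.9793, -0.0273, 100.1901], 'wrist_force': [0.2441, -1.0594, -0.2501], 'torque': [0.0407, 0.0093, 0.0111], 'opening': 0.0004}
```

View pics/j6.png

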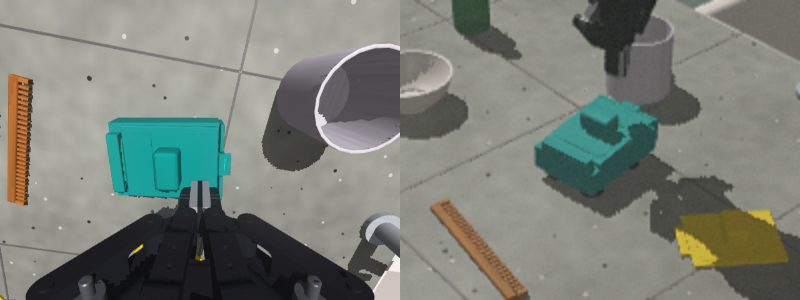

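The flap sits with its lip under the bridge and its edge up on the clip. The closed fingers are above its front part, so I'll press down step by step.

```bash
python3 -m pendant '[[0,[2,0.4,-25],[0,0,0]],[0,[4,0.7,-42],[0,0,0]],[0,[4,0.7,-48],[0,0,0]],[0,[4,0.7,-50],[0,0,0]],[0,[4,0.7,-50],[0,0,0]],[0,[4,0.7,-50],[0,0,0]]]'
for r in 1; do python3 -m pendant '[[0,[0,0,-1],[0,0,0]],[0,[0,0,-1.5],[0,0,0]],[0,[0,0,-1.5],[0,0,0]]]'; done
python3 -m pendant '[[0,[0,0,-0.7],[0,0,0]],[0,[0,0,-1],[0,0,0]],[0,[0,0,-1],[0,0,0]]]'
```

```text
time: 15.88
ee_pos: [0.6256, 0.0537, 0.0561]
tcp_rot: [179.9, -0.0, 100.2]
wrist_force: [-0.5, -0.6, -0.7]
opening: -0.0003
time: 16.25
ee_pos: [0.6255, 0.0537, 0.0545]
tcp_rot: [179.9, -0.0, 100.2]
wrist_force: [0.3, 1.1, -0.3]
opening: -0.0002
time: 16.62
ee_pos: [0.6256, 0.0537, 0.0536]
tcp_rot: [179.9, -0.0, 100.2]
wrist_force: [0.4, 0.5, 0.2]
opening: -0.0
```

```bash
for r in 1; do python3 -m pendant '[[0,[0,0,-0.7],[0,0,0]],[0,[0,0,-1],[0,0,0]],[0,[0,0,-1],[0,0,0]]]'; done
python3 -m pendant '[[0,[0,0,-0.7],[0,0,0]],[0,[0,0,-1],[0,0,0]],[0,[0,0,-1],[0,0,0]]]'
```

```text
time: 17.0
ee_pos: [0.6258, 0.0538, 0.053]
tcp_rot: [179.9, -0.0, 100.2]
wrist_force: [-0.6, 0.4, 4.3]
opening: 0.0001
time: 17.38
ee_pos: [0.6259, 0.0538, 0.0522]
tcp_rot: [179.9, -0.0, 100.2]
wrist_force: [0.1, 0.5, 4.9]
opening: -0.0003
```

```bash
python3 -m pendant '[[0,[0,0,-0.7],[0,0,0]],[0,[0,0,-1],[0,0,0]],[0,[0,0,-1],[0,0,0]]]'
```

```text
time: 17.75
ee_pos: [0.6256, 0.0538, 0.0505]
tcp_rot: [179.9, -0.0, 100.2]
wrist_force: [-0.7, 0.1, -0.6]
opening: -0.0
```

```bash
python3 -m pendant '[[0,[0,0,-0.5],[0,0,0]],[0,[0,0,-0.8],[0,0,0]],[0,[0,0,-0.8],[0,0,0]]]'
```

```text
time: 18.12
ee_pos: [0.6255, 0.0537, 0.0497]
tcp_rot: [179.9, -0.0, 100.2]
wrist_force: [0.2, 0.1, 0.7]
opening: -0.0
```

```bash
python3 -m pendant '[[0,[0,0,-0.7],[0,0,0]],[0,[0,0,-1],[0,0,0]],[0,[0,0,-1],[0,0,0]]]'
python3 -m pendant '[[0,[0,0,-0.7],[0,0,0]],[0,[0,0,-1],[0,0,0]],[0,[0,0,-1],[0,0,0]]]'
```

```text
time: 18.5
ee_pos: [0.6254, 0.0537, 0.0485]
tcp_rot: [179.9, -0.0, 100.2]
wrist_force: [-0.2, -0.4, -0.6]
opening: -0.0001
time: 18.88
ee_pos: [0.6253, 0.0537, 0.0474]
tcp_rot: [180.0, -0.0, 100.2]
wrist_force: [-0.3, 0.4, -0.1]
opening: -0.0
```

```bash
python3 -m pendant '[[0,[0,0,-0.7],[0,0,0]],[0,[0,0,-1],[0,0,0]],[0,[0,0,-1],[0,0,0]]]'
```

```text
time: 19.25
ee_pos: [0.6253, 0.0537, 0.0464]
tcp_rot: [180.0, -0.0, 100.2]
wrist_force: [-0.2, -0.1, -0.1]
opening: -0.0002
```

```bash
python3 -m pendant '[[0,[0,0,-0.7],[0,0,0]],[0,[0,0,-1],[0,0,0]],[0,[0,0,-1],[0,0,0]]]'
```

```text
time: 19.62
ee_pos: [0.6256, 0.0538, 0.0459]
tcp_rot: [179.9, -0.0, 100.2]
wrist_force: [-0.0, -0.2, 5.3]
opening: -0.0004
```

```bash
python3 -m pendant '[[0,[0,0,-0.5],[0,0,0]],[0,[0,0,-0.8],[0,0,0]],[0,[0,0,-0.8],[0,0,0]]]'
```

```text
time: 20.0
ee_pos: [0.6257, 0.0538, 0.0457]
tcp_rot: [179.9, -0.0, 100.2]
wrist_force: [-2.0, -0.3, 7.3]
opening: -0.0005
```

Stiff contact at 45.9 mm means the flap is down on the rim, about 1.5 mm higher than nominal, which agrees with the sill touch. I'll back off and inspect.

```bash
python3 -m pendant '[[0,[0,0,5],[0,0,0]],[0,[0,0,40],[0,0,0]],[0,[0,0,90],[0,0,0]],[0,[-20,-40,130],[0,0,0]],[0,[-40,-70,150],[0,0,0]],[0,[-40,-70,150],[0,0,0]],[0,[-40,-70,150],[0,0,0]]]'
python3 - <<'E'
from fit import *
o=st();p=camera("wrist");save(p,"w7.png");T=camw(p,o)
for l in["slot","flap_grip","flap_lip","flap_edge"]:
    print(l,[(np.round(d["position"],4).tolist(),round(d["confidence"],2)) for d in pinpoint(p,l)[:3]])
u=proj(p,T,np.array([[.588,.047,.045]]))[0].astype(int);print(u)
q=camera("side");save(q,"s7.png")
a=cv2.resize(p["img"][max(0,u[1]-75):u[1]+75,max(0,u[0]-100):u[0]+100],(640,480),interpolation=2)
b=cv2.resize(q["img"][190:280,290:370],(533,600),interpolation=2)
b=cv2.resize(q["img"][192:267,280:380],(640,480),interpolation=2)
cv2.imwrite('pics/j7.png',cv2.resize(np.vstack([a,b]),(400,600) if 0 else (400,600))[:,:,::-1])
cv2.imwrite('pics/j7.png',cv2.resize(np.hstack([a,b]),(800,300))[:,:,::-1])
E
```

```text
time: 20.88
ee_pos: [0.5857, -0.0161, 0.1952]
tcp_rot: [179.9, -0.0, 100.2]
wrist_force: [0.9, -0.0, -0.1]
opening: -0.0004
{'time': 20.875, 'ee_pos': [0.5857, -0.0161, 0.1952], 'tcp_rot': [179.8908, -0.0345, 100.1715], 'wrist_force': [0.8908, -0.038, -0.0728], 'torque': [-0.0012, -0.0144, -0.026], 'opening': -0.0004}
slot [([0.5302, 0.0336, 0.0429], 0.88)]
flap_grip [([0.5888, 0.0453, 0.0541], 0.83), ([0.5304, 0.036, 0.0425], 0.68)]
flap_lip [([0.2821, -0.2613, 0.0031], 0.85), ([0.5635, -0.1077, 0.0023], 0.8), ([0.5302, 0.0345, 0.0444], 0.62)]
flap_edge [([0.642, 0.0563, 0.0422], 0.93), ([0.3513, -0.3405, -0.0014], 0.91), ([0.6544, -0.168, 0.0029], 0.78)]
[333 153]
```

View pics/j7.png

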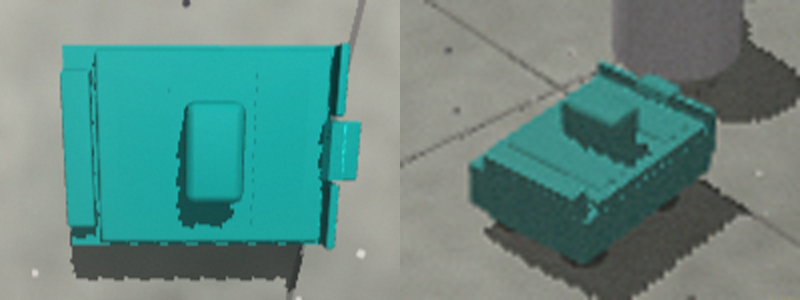

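The flap lies flat. Its lip is under the bridge at about (80,150), and the clip's nose overlaps its front edge at about (330,150). Handing in.

```bash
python3 -c "
from h import *
print(job_done()); st()"
```

```text
the job is handed in; nothing more can be done
None
the job is handed in; nothing more can be done
```

The teal flap is back on the soap box, with its lip in the slot and the clip over its front edge, and the job is handed in. It took about 21 s of robot time.

**What I did:** I found the sill by touch at about 41.3 mm. With the flap tilted 9°, I slid the lip under the bridge until it met the end wall at about 5 N. I then swung it down onto the clip, let go, and pressed near the front edge with closed fingers. The clip gave way after about 5 N, and the flap came down to stiff contact at 45.9 mm, which fits a rim about 1.5 mm higher than nominal. The highest wrist force I read was about 7 N, but I only read it at the end of each move.

**Last checks:**
- **Flap:** the last pictures show it flat, with the lip under the bridge and the clip's nose over its edge. The networks put the lip at 44 mm and the edge at 42 mm high, within their 4 mm error.
- **Other things:** the ones that show in the later pictures had not visibly moved. I did not measure them again.
- **Clip:** I judged that it is upright from the picture and the drop in force; I did not measure its angle.

**Disagreements:**
- **Tub position:** the outline fits from the two fixed cameras were poor and up to 10 mm off the wrist camera's, so I used the wrist fit and touch.
- **Lip depth:** the lip met the wall about 1 mm sooner than the pictures suggested. The front edge still cleared the upstand and seated.

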